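# Feed one eyepiece blank into the porcelain tray

### The job

Push the upright thumb plate of the sliding stage once, all the way in, and let it spring fully back, so that one aluminium disc comes out of the magazine onto the brass deck. Then nudge that disc sideways along the deck and off its edge into the round porcelain tray, so that it lies flat inside. Only push with the fingers: do not pick up or lift anything, keep the other discs in the magazine, leave both trays and everything else where they stand, and finish with the hand clear of everything.

Things in the scene. Friction and masses are not known exactly. Their poses are not given: they have to be found in the camera images.
- feeder: Brass dovetail slide with a disc magazine and a deck, fixed to the desk, 215 mm long: foot x -130 to +85 mm, |y| up to 27 mm. Origin on the desk surface under the centre of the magazine; +x is the direction in which the stage is pushed and the disc comes out, y to its left, z up.
- magazine_top (a point): Centre of the open top of the magazine, 44 mm above the desk, straight above the feeder origin. The magazine is a square gunmetal well, 42 x 42 mm outside, with a 9 mm high exit slot at deck level in its +x face.
- deck (a point): Point on the top of the brass deck, 16 mm above the desk, 47 mm ahead (+x) of the feeder origin. Here the deck is a channel running along y: 52 mm wide, between the magazine face (feeder x +21 mm) and a fence 6 mm higher than the deck (x +73 mm). It ends at y +36 and -36 mm in plain open edges. Axes as the feeder's.
- stage (a joint): Travel of the stage (the plunger) along the feeder's +x, m: 0 out (at rest), 0.046 fully in, at a stop. A return spring pushes back with 1 N at rest to 5 N fully in. Fully in, it has pushed the lowest disc's centre 44 mm out from the feeder origin; on return it leaves the disc there (it may have slid on towards the fence) and the next disc drops in the magazine.
- thumb_plate (a point): Centre of the rear (-x) face of the thumb plate that stands on the stage, the face to push; moves with the stage. The face is 44 mm wide (feeder y) and 42 mm high, from 32 to 74 mm above the desk; behind it (-x) is only the 16 mm high slide end. Axes as the feeder's.
- disc1_center (a point): Centre of the lowest of three equal loose solid aluminium discs (eyepiece blanks) stacked in the magazine, 32 mm in diameter, 7 mm thick, about 15 g: the one that comes out. z is the disc's axis.
- disc2_center (a point): Centre of the second disc in the stack, same size; it drops 7 mm when the first is out and must stay in the magazine.
- disc3_center (a point): Centre of the third (top) disc, same size; must stay in the magazine.
- dish: Round porcelain tray, empty, loose, 300 g, 112 mm across the rim, 10 mm high, inner floor 4 mm above the desk and 98 mm across. Origin: centre of its underside. It stands beside the deck, on the feeder's +y or -y side (varies), its centre 86 mm aside of the feeder's x axis at x +47 mm; the deck's edge overhangs its rim by 6 mm, 2 mm above it.
- square_tray: Square gunmetal tray with screws in it, 110 x 110 x 10 mm, loose, on the other side of the deck at the same distance. Origin at the centre of its underside. The disc does not belong there.
- lens_barrel: Gunmetal lens barrel standing beyond the far fence, 66 mm in diameter, 56 mm high. Origin under its centre. Leave alone.
- rear_cap: Black plastic lens rear cap lying on the desk, 62 mm in diameter, 16 mm high, beside the stage. Origin under its centre. Leave alone.
- eyepiece: Polished aluminium viewfinder eyepiece standing beside the stage, 34 mm in diameter, 22 mm high. Origin under its centre. Leave alone.
- screwdriver: Screwdriver 150 mm long on the right of the desk. Leave alone.
- brush: Brush 160 mm long on the left of the desk. Leave alone.
- retaining_ring: Brass ring 48 mm across, 6 mm high, on the left of the desk near the robot. Leave alone.
- oil_jar: Small jar 44 mm across, 55 mm high, on the right of the desk. Leave alone.
There are look-alikes about, which are no part of the job. There is more than one size of the feeder; the job needs the largest.

How it is judged:
By the outcome, as a careful person would: the job done as asked, in the order asked, and still so for the second after the job is handed in, with the robot touching nothing.
It also fails if it takes over 56 s, if anything falls off the work surface, if the arm or the gripper's body presses on something with over 40 N, if the wrist force passes 120 N, or if a joint passes its speed limit or range.

### The arm

A 6-joint arm with a two-finger parallel gripper is mounted at the origin on the work surface. World frame = base frame: x ahead of the robot, y to its left, z up, the work surface at z = 0. Lengths are in m, angles in rad, forces in N, time in s.
With the tool pointing down it reaches from about 0.225 to 0.725 m from the base axis. Payload 3.1 kg.
Tool frame: the origin (TCP) lies midway between the tips of the shut fingers; the grasp point (between the pads) lies 19 mm behind it; z points along the fingers, y is the line along which they close (so a half turn about z gives the same grasp; the last joint's range is limited). The gripper opens to 85 mm and grips with 20 to 120 N. Pads are 22 mm wide; open, the fingers measure 114 mm over their backs; the gripper's body (76 mm by 85 mm) begins 54 mm behind the grasp point. The pads swing forward as they close: fully open they stand 13 mm farther back than shut.
Start: joints at [1.201, 0.048, 0.099, 1.622, 0, 1.443], TCP at [0.126, 0.51, 0.231] pointing down, gripper open.
Joint ranges: [-2.91, 2.91], [-0.99, 1.94], [-1.21, 1.42], [-2.12, 2.29], [-1.49, 1.47], [-3.14, 3.14]. Speed limits (rad/s): [2.79, 2.79, 3.14, 3.14, 3.14, 3.14].

### API

Orientations are given as a rotation vector (axis times angle).
In Python, from station import robot gives the robot as it stands. The module is installed in compiled form; this text tells all that it offers. Calls block until the motion is done:
- robot.move_pose(position, orientation): joint-space move of the TCP to a pose.
- robot.line_to(position, frame=None, feed=0.15): straight line of the TCP; frame=None keeps the orientation; feed is the mean speed in m/s.
- robot.set_joints(angles): joint-space move.
- robot.command_gripper(opening, grip_force=None): finger opening in m; grip_force is the grip in N (None keeps the last); returns when the fingers have stopped.
- robot.sleep(seconds).
- robot.solve_ik(position, orientation): joint angles nearest the present ones, or None.
- robot.read_camera(name): name is "side" or "top" or "wrist"; returns the picture (384x512x3 uint8, red, green, blue); there is no depth.
- robot.camera_params(name): a dict with "fx", "fy", "cx", "cy" (pixels), "dist_coeffs" ([k1, k2, p1, p2, k3] as OpenCV has them; the pictures are not rectified), "T" (4x4, takes a point from camera to world coordinates); the wrist camera has in their place "T_tool_cam" (4x4, takes a point from camera to tool coordinates, whose origin is the TCP and whose axes are the flange's). Camera axes: x right, y down, z forward; pixel columns grow to the right and rows downward; lengths in m; the calibration is good to about 2 mm. A picture is of the moment at which its call begins: read the wrist's pose just before it. camera_params takes no time and is no camera call.
A pose or a line that the arm cannot do raises robot.IKError and nothing moves.
- robot.finish_job(): hands the job in; it is judged then, once.
Trained networks look in the newest picture that a camera, given by its name, has taken for a name from the list of things; names that differ only in an ending like _2 or _b are one class to them, and where a whole thing is asked for, a point or a joint stands for the part that bears it (a point fixed in the world has none). Each returns a list of dicts, best first, with "score" (0 to 1); they miss things now and then, are a little off and sometimes report something else, mostly with a low value. They report only what shows in the picture. A call takes as long as a camera call. They do not tell look-alikes from the thing itself.
- robot.silhouettes(camera, target): "mask" (384x512 bool, what is visible of it).
- robot.tip_of(camera, target): "location" ([x, y, z] in m, in the coordinates of the camera as it stood for that picture, good to about 4 mm: a listed point, or the origin of a listed thing).
Readings, each from a call of its own:
- robot.read_time_s(): time.
- robot.read_joints(): joint angles.
- robot.read_qd(): joint speeds.
- robot.read_joint_torque(): joint torques, N m.
- robot.read_eef_pos(): TCP position.
- robot.read_tool_rot(): TCP orientation.
- robot.read_wrist_force(): force on the tool from outside, world axes, zero at the start.
- robot.read_moment(): the same for the moment, N m.
- robot.read_finger_gap(): finger opening in m.
- robot.read_grip_force(): force on a finger pad.
Only numpy, scipy, OpenCV 4.12 (cv2) and the standard library are available. Lean on these libraries where they do the work, as an engineer would, in place of code of your own. Each camera call takes 0.05 s, during which the arm holds its last target. There are 200 camera calls.

## Working session

There is one attempt and no reset: what is moved stays moved. The work goes in short steps, each a Python script; the robot and the scene stay as the last script left them, time stands still between calls to the robot, and variables do not carry over. Pictures are saved under pics/ and viewed, at most 10 in all, crops included, and the job is handed in when it is done.

```bash
mkdir -p pics; python3 - <<'E'
from station import robot
import cv2,numpy as np
ims=[]
for c in ["top","side"]:
    im=robot.read_camera(c); cv2.imwrite(f"pics/{c}0.png",im[:,:,::-1])
    P=robot.camera_params(c); T=np.array(P["T"]); print(c,P["fx"],P["dist_coeffs"],T[:3].round(3).tolist())
    for n in ["feeder","magazine_top","deck","thumb_plate","dish","square_tray","disc3_center","lens_barrel"]:
        for d in robot.tip_of(c,n): 
            l=np.array(d["location"]); w=T[:3,:3]@l+T[:3,3]
            print(n,round(d["score"],2),w.round(3),(P["fx"]*l[0]/l[2]+P["cx"],P["fy"]*l[1]/l[2]+P["cy"]))
print(robot.read_time_s())
a=cv2.imread("pics/top0.png");cv2.imwrite("pics/top0b.png",cv2.resize(a,(800,600)))
a=cv2.imread("pics/side0.png");cv2.imwrite("pics/side0b.png",cv2.resize(a,(800,600)))
E
```

```text
top 374.47183497070057 [-0.03267522  0.          0.          0.          0.        ] [[-0.018, -0.989, 0.147, 0.378], [-1.0, 0.018, -0.0, -0.01], [-0.002, -0.147, -0.989, 1.052]]
feeder 0.77 [0.685 0.269 0.002] (np.float64(154.8750067240755), np.float64(143.28114766752606))
feeder 0.73 [ 0.585 -0.026 -0.003] (np.float64(257.5667538795404), np.float64(175.6123683896448))
feeder 0.67 [ 0.36  -0.174  0.002] (np.float64(312.61243592836075), np.float64(254.05629942716115))
magazine_top 0.9 [0.689 0.271 0.036] (np.float64(151.254683611485), np.float64(138.34061657731218))
magazine_top 0.73 [ 0.359 -0.169  0.03 ] (np.float64(312.6156287615211), np.float64(254.67915990014725))
magazine_top 0.68 [ 0.59  -0.022  0.045] (np.float64(256.40656030448224), np.float64(170.52457837952247))
magazine_top 0.68 [ 0.587 -0.026 -0.002] (np.float64(257.4997559116311), np.float64(174.83495409928923))
deck 0.92 [ 0.637 -0.011  0.017] (np.float64(252.12136146207496), np.float64(156.4056519699787))
deck 0.88 [0.718 0.267 0.013] (np.float64(154.80842150127557), np.float64(131.04276960238494))
deck 0.74 [ 0.386 -
[... 2301 characters left out ...]
0.602 0.269 0.04 ] (np.float64(170.22830895423886), np.float64(267.21383158971514))
dish 0.76 [ 0.653 -0.098  0.004] (np.float64(235.61736922640142), np.float64(168.95358946958564))
dish 0.54 [ 0.588 -0.026 -0.002] (np.float64(242.75763285436892), np.float64(194.26994547535793))
square_tray 0.56 [0.616 0.069 0.003] (np.float64(215.44524253622748), np.float64(212.95620140787094))
disc3_center 0.53 [ 0.592 -0.025  0.035] (np.float64(240.56008473968632), np.float64(184.7953604901012))
lens_barrel 0.77 [ 0.748 -0.013  0.005] (np.float64(192.19432594701536), np.float64(176.15077676731863))
lens_barrel 0.44 [ 0.532 -0.135 -0.003] (np.float64(278.04150343248574), np.float64(176.52087248916476))
0.9
```

View pics/top0b.png

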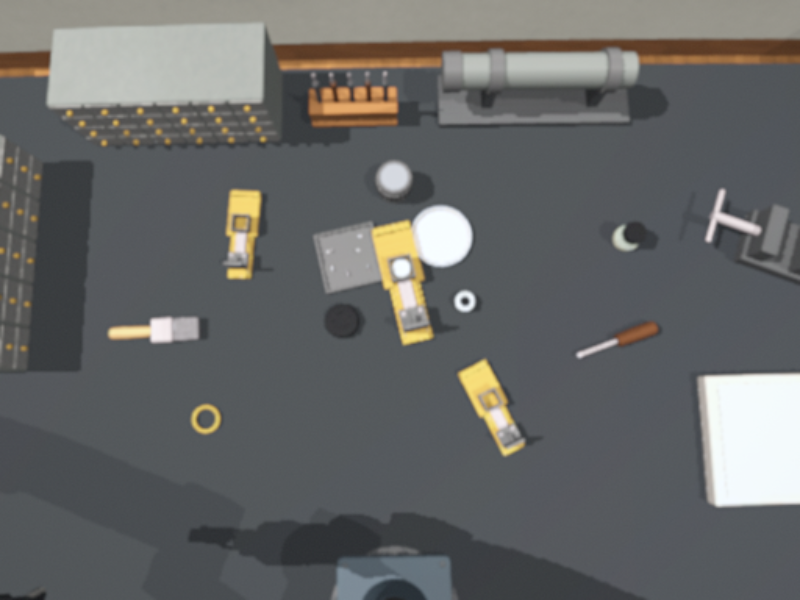

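View pics/side0b.png

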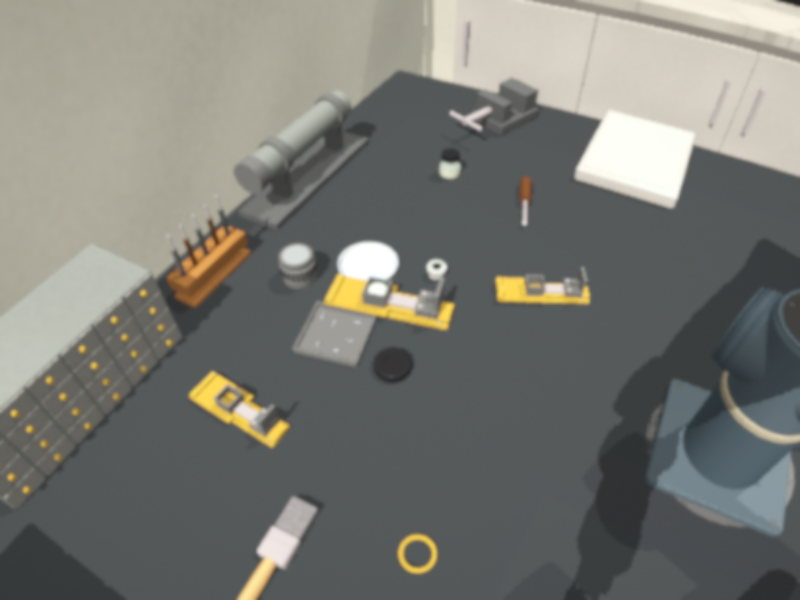

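The three feeders in the 800x600 top view are at (240,235), (402,280) and (490,405). The middle one fits: it is the largest, it has a disc in its well, and it has the white dish on its right (-y) and the square tray on its left. I'll confirm this from close by with the wrist camera.

```bash
cat > h.py <<'E'
from station import robot
import cv2,numpy as np
from scipy.spatial.transform import Rotation as Ro
def R(yaw,flip):
    s=-1 if flip else 1
    x=s*np.array([np.cos(yaw),np.sin(yaw),0]); z=np.array([0,0,-1.]); return Ro.from_matrix(np.c_[x,np.cross(z,x),z])
def wristT():
    T=np.eye(4);T[:3,3]=robot.read_eef_pos();T[:3,:3]=Ro.from_rotvec(robot.read_tool_rot()).as_matrix()
    return T@np.array(robot.camera_params("wrist")["T_tool_cam"])
def look(names,fn=None):
    T=wristT();P=robot.camera_params("wrist");im=robot.read_camera("wrist")
    if fn: cv2.imwrite(fn,im[:,:,::-1])
    for n in names:
        for d in robot.tip_of("wrist",n)[:3]:
            l=np.array(d["location"]);w=T[:3,:3]@l+T[:3,3]
            print(n,round(d["score"],2),w.round(4),int(P["fx"]*l[0]/l[2]+P["cx"]),int(P["fy"]*l[1]/l[2]+P["cy"]))
E
python3 - <<'E'
from h import *
print(np.array(robot.camera_params("wrist")["T_tool_cam"]).round(3).tolist())
p=[0.50,-0.043,0.28]
best=None
for f in (0,1):
    r=R(0.205,f).as_rotvec(); q=robot.solve_ik(p,r); print(f,q)
    if q is not None and (best is None or abs(q[5]-1.44)<abs(best[1][5]-1.44)): best=(r,q)
robot.command_gripper(0.0)
robot.move_pose(p,best[0])
look(["feeder","magazine_top","deck","thumb_plate","dish","square_tray","disc3_center"],"pics/w1.png")
print(robot.read_time_s(),robot.read_wrist_force())
E
```

```text
[[-0.0, -0.953, -0.304, 0.077], [1.0, -0.0, -0.001, 0.001], [0.001, -0.304, 0.953, -0.141], [0.0, 0.0, 0.0, 1.0]]
0 [-0.21949488  0.0059173   0.15381352  1.71869254  0.          2.71709777]
1 [-0.21949488  0.0059173   0.15381352  1.71869254  0.         -0.42449488]
feeder 0.64 [ 0.3613 -0.1735 -0.0024] 313 259
feeder 0.56 [ 0.5921 -0.0211 -0.0007] 248 83
magazine_top 0.78 [ 0.5936 -0.0238  0.0423] 250 81
magazine_top 0.75 [ 0.3564 -0.1764  0.0306] 319 274
magazine_top 0.58 [ 0.4821 -0.0483  0.0499] 251 178
deck 0.76 [ 0.3894 -0.1535  0.0097] 307 244
deck 0.61 [ 0.6401 -0.016   0.0123] 251 41
thumb_plate 0.72 [ 0.4845 -0.0433  0.0523] 247 176
thumb_plate 0.51 [ 6.56e-01 -9.19e-02 -5.00e-04] 314 42
thumb_plate 0.2 [ 0.4563 -0.4046 -0.0018] 479 232
dish 0.6 [ 0.6559 -0.0952 -0.0025] 316 43
square_tray 0.82 [ 0.6211  0.0744 -0.0015] 177 43
disc3_center 0.73 [ 0.5925 -0.0237  0.0289] 250 83
4.45 [-0.16967101 -0.20696967 -0.10561943]
```

View pics/w1.png

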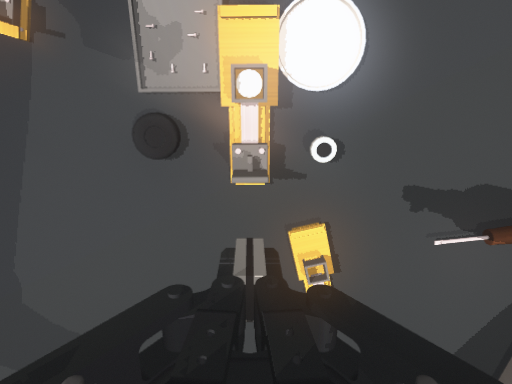

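The crop confirms it: magazine with a disc at (249,83), thumb plate at (250,165), dish on the right at (322,42), square tray on the left at (177,43). Next I push the plate, watching the wrist force.

```bash
cat >> h.py <<'E'
O=np.array([0.590,-0.0235]);Y=0.205
u=np.array([np.cos(Y),np.sin(Y)]);v=np.array([-u[1],u[0]])
def W(x,y,z): return [*(O+x*u+y*v),z]
def F(): return np.array(robot.read_wrist_force())
RV=R(Y,0).as_rotvec()
E
python3 - <<'E'
from h import *
robot.move_pose(W(-.15,0,.11),RV)
robot.line_to(W(-.15,0,.044))
f0=F()
robot.line_to(W(-.128,0,.044),feed=.08); print(F()-f0)
robot.line_to(W(-.085,0,.044),feed=.08)
x=-.085
while x<-.055:
    f=(F()-f0)[:2]@u; p=(np.array(robot.read_eef_pos())[:2]-O)@u; print(round(x,4),round(p,4),round(f,2))
    if f<-14: break
    x+=.0015; robot.line_to(W(x,0,.044),feed=.05)
robot.sleep(.2)
print(F()-f0,robot.read_time_s()); T=wristT()
cv2.imwrite("pics/w2.png",robot.read_camera("wrist")[:,:,::-1])
cv2.imwrite("pics/t2.png",cv2.resize(robot.read_camera("top")[100:240,180:330,::-1],(600,560)))
E
```

```text
[-0.06931793 -0.23747764 -0.60637247]
-0.085 -0.0857 -4.11
-0.0835 -0.0843 -5.3
-0.082 -0.0826 -4.9
-0.0805 -0.0811 -4.21
-0.079 -0.0796 -3.93
-0.0775 -0.0781 -4.03
-0.076 -0.0767 -3.83
-0.0745 -0.0766 -8.55
-0.073 -0.0766 -11.87
-0.0715 -0.0766 -15.31
[-15.37645722  -0.94924587  10.17468084] 9.3583
```

View pics/w2.png

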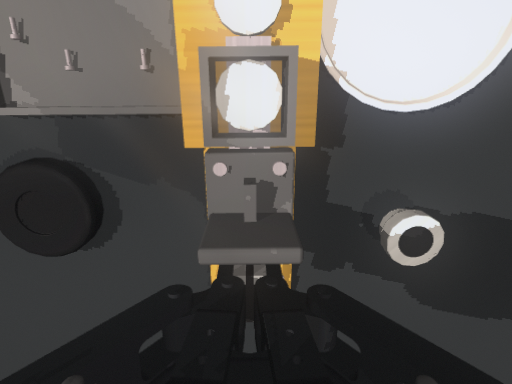

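It hit the stop (46 mm of travel, force rising to 15 N), and the first disc is out at (248,5). Now I retract so the stage springs back, then look at the disc.

```bash
python3 - <<'E'
from h import *
robot.line_to(W(-.15,0,.044),feed=.08)
robot.line_to(W(-.15,0,.13))
robot.move_pose(W(-.02,.03,.2),RV); robot.sleep(.2)
look(["disc1_center","thumb_plate","deck","dish","magazine_top"],"pics/w3.png")
print(robot.read_time_s())
E
```

```text
disc1_center 0.64 [ 0.6372 -0.0149  0.0202] 280 105
thumb_plate 0.56 [ 0.4844 -0.0426  0.0504] 275 258
thumb_plate 0.48 [ 0.5894 -0.0225  0.0448] 279 158
deck 0.82 [ 0.6372 -0.0132  0.0147] 278 105
deck 0.45 [ 0.3877 -0.155   0.0094] 339 322
magazine_top 0.77 [ 0.5919 -0.0198  0.0415] 276 154
magazine_top 0.71 [ 0.3603 -0.1753  0.0296] 353 353
magazine_top 0.21 [ 0.6316 -0.0128  0.0169] 276 110
12.4667
```

View pics/w3.png

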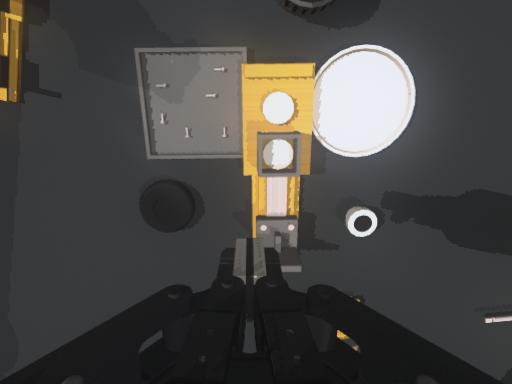

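The stage is back and disc 1 lies flat on the deck at (279,108); the second disc is still in the well. The dish is on the -y side. Next I descend on the +y side and push the disc towards it.

```bash
python3 - <<'E'
from h import *
X=.0475
robot.move_pose(W(X,.046,.10),RV)
robot.line_to(W(X,.046,.019),feed=.08)
f0=F(); print(robot.read_eef_pos(),f0)
robot.line_to(W(X,.030,.019),feed=.06); print(F()-f0)
robot.line_to(W(X,-.005,.019),feed=.08); print(F()-f0,robot.read_time_s())
robot.line_to(W(X,-.026,.019),feed=.12); robot.sleep(.3); print(F()-f0,robot.read_time_s())
look(["disc1_center","dish"],"pics/w4.png")
cv2.imwrite("pics/t4.png",cv2.resize(robot.read_camera("side")[150:230,190:290,::-1],(800,600),interpolation=2))
E
```

```text
[0.62789417 0.03118329 0.01989401] [-0.4172955  -0.94169982 -0.53745683]
[ 0.41507677  0.95716443 -0.20694428]
[0.71348762 1.43079741 1.05855854] 15.1917
[0.52785334 0.66363129 0.21174532] 15.8167
disc1_center 0.81 [ 0.6432 -0.0654  0.0071] 297 253
```

View pics/w4.png

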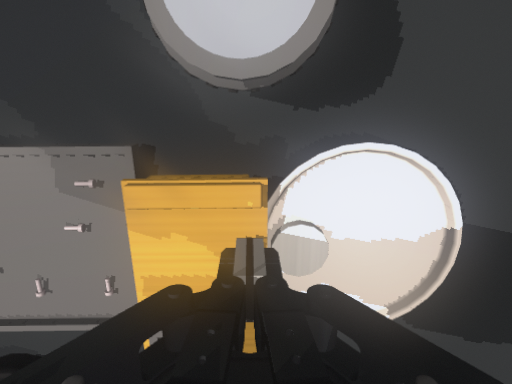

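The disc looks to be in the dish, at (299,248), close to the deck edge. I'll back off and check that it lies flat.

```bash
python3 - <<'E'
from h import *
robot.line_to(W(.0475,-.020,.019),feed=.06)
robot.line_to(W(.0475,-.020,.12))
robot.move_pose(W(-.05,-.06,.15),RV); robot.sleep(.2)
look(["disc1_center","dish","disc2_center","thumb_plate"],"pics/w5.png")
a=cv2.imread("pics/w5.png")[0:200,180:480]; cv2.imwrite("pics/w5c.png",cv2.resize(a,(800,533),interpolation=2))
cv2.imwrite("pics/s5.png",cv2.resize(robot.read_camera("side")[140:215,190:290,::-1],(800,600),interpolation=2))
print(robot.read_time_s())
E
```

```text
disc1_center 0.56 [ 0.6435 -0.0673  0.0086] 243 78
dish 0.72 [ 6.558e-01 -9.070e-02 -1.000e-04] 272 70
thumb_plate 0.66 [ 0.4825 -0.043   0.0518] 178 262
18.1083
```

View pics/w5c.png

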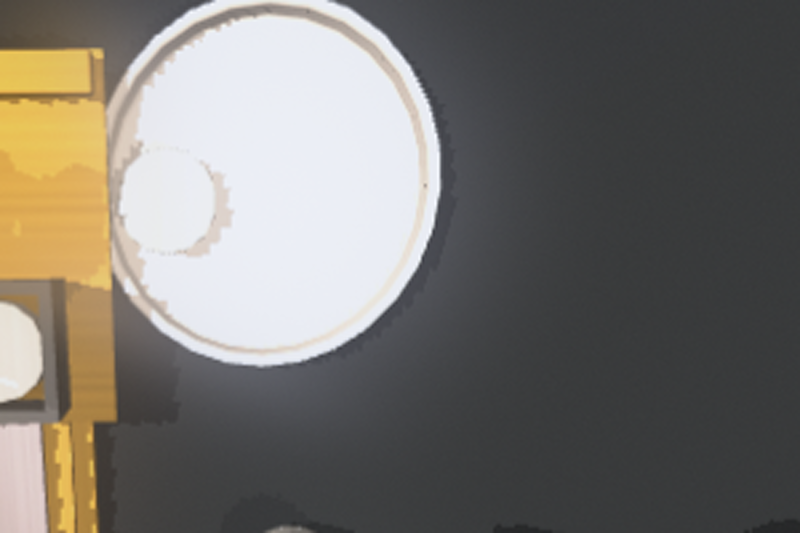

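View pics/s5.png

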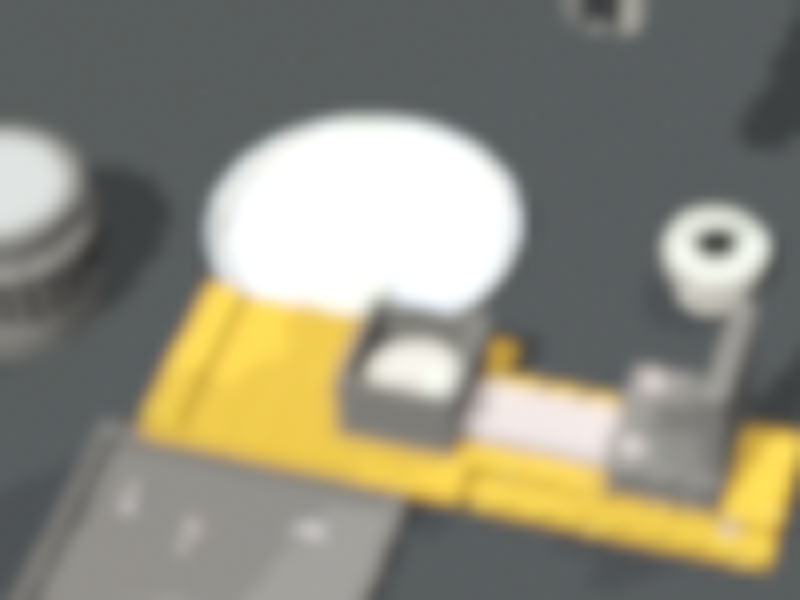

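The disc is in the dish, but its left edge may be resting on the rim. I'll measure its tilt from two oblique close views, comparing flat and leaning projections with the picture.

```bash
cat > tilt.py <<'E'
from h import *
def view(y,fn,x=.03,z=.07,tilts=(0,11)):
    robot.move_pose(W(x,y,z),RV); robot.sleep(.15)
    T=np.linalg.inv(wristT());P=robot.camera_params("wrist");im=robot.read_camera("wrist")[:,:,::-1]
    m=robot.silhouettes("wrist","disc1_center")
    K=np.array([[P["fx"],0,P["cx"]],[0,P["fy"],P["cy"]],[0,0,1]])
    g=cv2.convertScaleAbs(im)
    big=cv2.resize(g,None,fx=4,fy=4,interpolation=2)
    loc=robot.tip_of("wrist","disc1_center")
    if loc: w=np.linalg.inv(T)@[*loc[0]["location"],1]; d=w[:2]-O; print("loc",d@u,d@v,w[2])
    for k in m[:2]:
        M=k["mask"].astype(np.uint8); c=max(cv2.findContours(M,0,1)[0],key=cv2.contourArea)
        print("mask",k["score"],M.sum(),cv2.boundingRect(c),cv2.fitEllipse(c) if len(c)>5 else 0)
    cc=None
    for t,col in zip(tilts,((0,255,0),(0,0,255))):
        a=np.radians(t); h=np.linspace(0,2*np.pi,60); pts=[]
        for s in (0.,.007):
            for q in h:   # low far edge on floor, trailing edge (+y) raised
                X=.016*np.cos(q); Yl=.016*np.sin(q)+.016
                pts.append(W(.0436+X,-.0685+Yl*np.cos(a)-s*np.sin(a),.004+Yl*np.sin(a)+s*np.cos(a)))
        px,_=cv2.projectPoints(np.array(pts),cv2.Rodrigues(T[:3,:3])[0],T[:3,3],K,np.array(P["dist_coeffs"]))
        hull=cv2.convexHull(px.astype(np.float32)); print("tilt",t,cv2.boundingRect(hull),cv2.contourArea(hull),cv2.fitEllipse(px[60:].astype(np.float32)))
        cv2.polylines(big,[np.int32(px[60:]*4)],True,col,1); cc=px.mean(0)[0]
    cx,cy=np.clip(cc*4,[300,300],[2048-300,1536-300]).astype(int)
    out=big[cy-250:cy+250,cx-200:cx+200]
    cv2.imwrite(fn,out); return out
if __name__=="__main__":
    a=view(0.,"pics/a.png"); b=view(-.13,"pics/b.png")
    cv2.imwrite("pics/ab.png",np.hstack([a,b])); print(robot.read_time_s())
E
python3 tilt.py
```

```text
loc 0.044733944117208775 -0.054343520688849324 0.00594732787410876
mask 0.55 1605 (300, 169, 47, 45) ((322.6273193359375, 191.04257202148438), (43.296531677246094, 45.399288177490234), 62.177249908447266)
tilt 0 (298, 171, 49, 48) 1725.4826446038205 ((323.6092224121094, 196.1782989501953), (43.075260162353516, 47.1856803894043), 63.04413986206055)
tilt 11 (301, 172, 48, 48) 1724.7204596404918 ((326.6914367675781, 197.50387573242188), (40.95095443725586, 47.374412536621094), 42.344093322753906)
loc 0.04612041462815762 -0.055250995168528605 0.005924012061876122
mask 0.74 1720 (116, 168, 49, 46) ((140.02191162109375, 190.8927764892578), (43.56630325317383, 48.414302825927734), 106.5368423461914)
mask 0.61 18003 (106, 103, 161, 157) ((185.31179809570312, 180.9370574951172), (152.27003479003906, 162.4977569580078), 124.31330108642578)
tilt 0 (114, 171, 51, 48) 1804.6400277238572 ((138.0111083984375, 196.2406768798828), (42.86067199707031, 48.57595443725586), 120.50430297851562)
tilt 11 (113, 172, 52, 49) 1883.931842661288 ((138.58706665039062, 197.60162353515625), (44.841514587402344, 50.17728805541992), 100.4793930053711)
19.8667
```

View pics/ab.png

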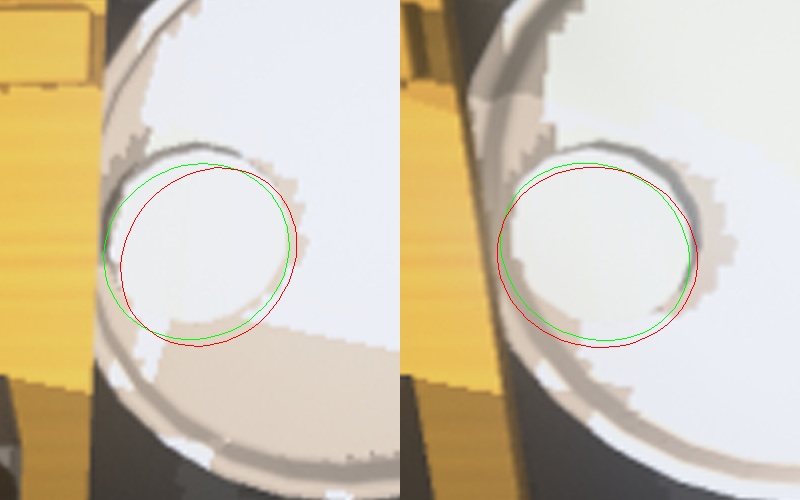

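In both views the disc's outline and its evenly wide side strip match a flat disc. The green flat outline has the right shape, shifted about 1–2 mm. In the right-hand view the rim shows between the disc (about 512–700 px) and the deck, so the disc lies flat inside at z of about 6 mm. I'll clear the hand and hand in.

```bash
python3 - <<'E'
from h import *
robot.line_to(W(.0,-.13,.2)); robot.move_pose(W(-.12,-.0,.28),RV); robot.sleep(.2)
look(["disc1_center","dish","thumb_plate","square_tray"])
print(robot.read_time_s(),F()); print(robot.finish_job())
E
```

```text
disc1_center 0.6 [ 0.642  -0.0645  0.0076] 291 22
dish 0.87 [ 0.6565 -0.0957 -0.0017] 318 16
thumb_plate 0.92 [ 0.4835 -0.0478  0.0506] 250 155
square_tray 0.63 [ 0.6242  0.0736 -0.0036] 176 14
22.1583 [-0.45189779  0.38909409  0.39281423]
the job is handed in; nothing more can be done
None
```

The job is handed in at about 22 s: one disc was fed out and nudged into the porcelain dish, where the camera views show it lying flat, with the stage sprung fully back and the hand clear; I did not check discs 2 and 3 individually, but a disc was still visible in the magazine.

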